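Load the tube holder and set its thumbscrew

ROBOT

A 7-joint arm with a two-finger parallel gripper is mounted at the origin on a cart in front of the work surface, level with it; the furniture and walls round the work are solid. World frame = base frame: x ahead of the robot, y to its left, z up, the work surface at z = 0. Lengths are in m, angles in rad, forces in N, time in s.
With the tool pointing down it reaches from about 0.35 to 0.9 m from the base axis. Payload 8.1 kg.
Tool frame: the origin (TCP) lies between the finger pads, 19 mm behind the fingertips; this is the grasp point; z points along the fingers, y is the line along which they close (so a half turn about z gives the same grasp; the last joint's range is limited). The gripper opens to 92 mm and grips with 3 to 60 N. Pads are 19 mm wide; open, the fingers measure 130 mm over their backs; the gripper's body (75 mm by 190 mm) begins 47 mm behind the grasp point.
Start: joints at [-1.438, 0.434, 0.025, 1.573, -0.012, 1.134, -0.075], TCP at [0.146, 0.608, 0.246] pointing down, gripper open.
Joint ranges: [-2.62, 2.62], [-0.44, 2.09], [-1.27, 1.32], [0.08, 2.57], [-1.32, 4.46], [0.12, 2], [-2.74, 2.74]. Speed limits (rad/s): [2.22, 2.22, 3.01, 3.01, 3.14, 3.14, 3.14].

INTERFACE

Orientations are given as a rotation vector (axis times angle).
In Python, from cell import arm gives the robot as it stands.
- The arm moves only by the tool carry_out, never from a script. Its arguments are lists of equal length, an entry for each row: "claw": the finger opening in cm, from 0 to 9.18; "delta_pos": the shift along the tool's x, y, z in cm, a list of three; "angular": the turn, a rotation vector about the tool's x, y, z in rad, a list of three. In form: {"claw": [claw, ...], "delta_pos": [[dx, dy, dz], ...], "angular": [[ax, ay, az], ...]}. A call has 1 to 20 rows; each row shifts and turns the commanded pose from where the row before left it, along the tool's axes as they then stand; what a row does not reach is not made up. A row lasts 1/10 s, in which the tool goes at most 50 mm and 8.59 degrees, less where a joint would pass 70% of its speed; a pose out of reach is approached as far as the arm can. A call with a gripper value outside its range is refused whole. The fingers move at their own pace and stop on an object; "force" is the grip in N (left out, the last holds). Time passes only in rows, so rows that do not move let the fingers close. It gives the time, the measured TCP pose, the force, the opening and the grip force at its end, in the units of the state.
- arm.observe(): the state, without advancing time (a new reading comes with each control period).
- arm.get_image(name): name is "scene" or "top"; returns a dict with "frame" (480x640x3 uint8, red, green, blue), "mtx" (3x3 intrinsics, pixels), "dist" ([k1, k2, p1, p2, k3] as OpenCV has them; the pictures are not rectified), "T" (4x4, takes a point from camera to world coordinates). Camera axes: x right, y down, z forward; pixel columns grow to the right and rows downward; lengths in m; the calibration is good to about 2 mm. A picture is of the moment at which its call begins. There is no depth.
- arm.sign_off(): hands the job in; it is judged then, once.
Trained networks look in a picture, given as the dict that the camera call returned (one of the last four; its "shot" number tells which), for a name from the list of things; names that differ only in an ending like _2 or _b are one class to them, and where a whole thing is asked for, a point or a joint stands for the part that bears it (a point fixed in the world has none). Each returns a list of dicts, best first, with "conf" (0 to 1); they miss things now and then, are a little off and sometimes report something else, mostly with a low value. They report only what shows in the picture. A call takes as long as a camera call. They do not tell look-alikes from the thing itself.
- arm.look_for(label, picture): "centre" ([column, row] as shares, 0 to 1, of the picture: columns of its width, rows of its height, amid what is visible of it).
- arm.trace(label, picture): "region" (480x640 bool, what is visible of it) and "centre" ([column, row] as shares, 0 to 1, of the picture: columns of its width, rows of its height, amid what is visible of it).
- arm.place_of(label, picture): "centre" ([column, row] as shares, 0 to 1, of the picture: columns of its width, rows of its height: a listed point, or the origin of a listed thing).
The state is a dict: "clock": time; "joints": joint angles; "dq": joint speeds; "joint_efforts": joint torques, N m; "position": TCP position; "ee_rot": TCP orientation; "force": force on the tool from outside, world axes, zero at the start; "ft_torque": the same for the moment, N m; "width": opening from 0.0 (shut) to 1.0 (fully open); "gripper_force": force on a finger pad.
Only numpy, scipy, OpenCV 4.12 (cv2) and the standard library are available. Lean on these libraries where they do the work, as an engineer would, in place of code of your own. Each camera call takes 0.05 s, during which the arm holds its last target. There are 200 camera calls.

TASK

Stand the two sample tubes upright in the holder, each fully down in the well whose collar has the colour of its cap. Then turn the holder's thumbscrew clockwise until it seats against its stop, back it off a quarter turn, and finish while still gripping the thumbscrew by its wing so that it cannot creep. Do not tip a tube over, and leave the multimeter, the screwdriver and the marker alone.

Things in the scene. Friction and masses are not known exactly. Their poses are not given: they have to be found in the camera images.
- holder: Aluminium tube holder fixed to the worktop, 78 x 248 x 45 mm, long along its y; origin at the centre of its underside, z up. Two 34 mm square wells lie 85 mm either side of the centre along y, their floor 10 mm above the underside. A thumbscrew stands in the middle of its top; turned in, it drives a brass jaw from each well's inner wall (flush or recessed at the start, 5.4 mm out at the stop).
- collar_red: Red square plastic collar, 56 x 54 x 3 mm, fixed on the holder's top round the mouth of one well; the 36 mm opening is centred on the well. Origin at the centre of its underside, 45 mm above the worktop. Which of the two wells is the red one varies.
- collar_blue: Blue collar of the same kind round the mouth of the other well, origin alike.
- tube_red: White round sample tube with a ribbed red cap and a red band, loose, standing on the worktop, 78 mm tall: body 28 mm in diameter with a bevelled foot, cap 32 mm in diameter, the top 18 mm. Origin at the centre of its underside, z up. About 60 g. Fully down in a well its origin is 10 mm above the worktop, its cap well above the holder.
- tube_blue: The same kind of tube with a blue cap and a blue band.
- thumbscrew (a joint): Angle of the thumbscrew in rad, growing clockwise seen from above. It seats on a hard stop at 4.0 and starts 1.9 to 2.8 rad short of that, so it takes more than one grasp; a quarter turn back from the stop is 2.43. It stays at one height, turns with a steady drag of about 0.06 N m and stays where it is left.
- wing: Black wing (flat grip bar) of the thumbscrew: 44 mm long along its x, 11 mm thick along its y; pinch it across the 11 mm. It turns with the screw about its z, which points up. Origin on the screw axis 52 mm above the worktop; the wing reaches from 54 to 78 mm above the worktop, over a boss 49 mm high and 42 mm across. A yellow dot marks its +x end.
- wing_grip (a point): Point on the screw axis inside the wing, 70 mm above the worktop: the height at which to grip it. Axes as those of the wing.
- multimeter: Yellow and black multimeter, 159 x 79 x 51 mm, lying behind the holder; bystander. Origin at the centre of its underside.
- screwdriver_cross: Screwdriver with a red handle, 198 mm long, lying behind the holder; bystander. Origin at the centre of its underside.
- marker: White marker pen with a black cap, 135 mm long, lying behind and to the left; bystander. Origin at the centre of its underside.
There are look-alikes about, which are no part of the job. What is meant by the tube_blue is not green, and is the smaller of those in its own colour.

How it is judged:
On the way, in this order (a step that is already met when the one before it is completed fails the run):
1. both tubes stand fully down in the wells of their colours, and nothing holds them (horizontal distance between tube_red and collar_red below 0.008 m and height (world z) of each of tube_red, tube_blue below 0.016 m and angle between each of tube_red, tube_blue's own z axis and vertical below 0.2 rad and horizontal distance between tube_blue and collar_blue below 0.008 m and contact force between the fingers and tube_red below 0.1 N and contact force between the fingers and tube_blue below 0.1 N), for 0.2 s.
2. the thumbscrew is turned clockwise until it seats (within 6 degrees of its stop) (value of joint thumbscrew above 3.9 rad), for 0.1 s.
3. it is backed off a quarter turn from the stop, within 20 degrees (value of joint thumbscrew between 2.08 and 2.78 rad), for 0.2 s.
At the end, for the whole second after the job is handed in: Each tube is in the well of its colour (within 8 mm of its centre, underside under 16 mm above the worktop, tilt under 0.2 rad); the thumbscrew rests a quarter turn (within 0.35 rad) short of its stop, still gripped by its wing with over 4 N, TCP within 35 mm of the grip point (all of step 3 and horizontal distance between tube_red and collar_red below 0.008 m and height (world z) of each of tube_red, tube_blue below 0.016 m and angle between each of tube_red, tube_blue's own z axis and vertical below 0.2 rad and horizontal distance between tube_blue and collar_blue below 0.008 m and velocity of joint thumbscrew between -0.1 and 0.1 rad/s and contact force between the fingers and wing above 4 N and distance between the grasp point and wing_grip below 0.035 m); the arm keeps its last pose, push and grip.
It fails at once if a tube is tipped over (angle between any of tube_red, tube_blue's own z axis and vertical above 0.8 rad).
It fails at once if the multimeter, the screwdriver or the marker is moved more than 20 mm (distance of any of multimeter, screwdriver_cross, marker from where it was at the start of the episode above 0.02 m).
It also fails if it takes over 72 s, if anything falls off the work surface, if the arm or the gripper's body presses on something with over 40 N, if the wrist force passes 120 N, or if a joint passes its speed limit or range.

## Working session

There is one attempt and no reset: what is moved stays moved. The work goes in short steps, Python scripts to look and compute and a tool call to move; the robot and the scene stay as the last step left them, time stands still between calls to the robot, and variables do not carry over. Pictures are saved under pics/ and viewed, at most 13 in all, crops included, and the job is handed in when it is done.

Besides the shell and the picture viewer there is one more tool, called as name(argument=value, ...), one argument or row to a line, values as JSON. carry_out: Moves the arm, as the interface text tells. Its arguments: {"type":"object","properties":{"claw":{"type":"array","items":{"type":"number"}},"delta_pos":{"type":"array","items":{"type":"array","items":{"type":"number"}}},"angular":{"type":"array","items":{"type":"array","items":{"type":"number"}}},"force":{"type":"number"}},"required":["claw","delta_pos","angular"]}

```bash
mkdir -p pics
cat > h.py <<'E'
import numpy as np, cv2
from cell import arm
def ray(p,uv):
    u=cv2.undistortPoints(np.array([[uv]],float),p['mtx'],np.array(p['dist']))[0,0]
    T=np.array(p['T']); d=T[:3,:3]@np.r_[u,1]; return T[:3,3],d/np.linalg.norm(d)
def tri(rs):
    A=sum(np.eye(3)-np.outer(d,d) for o,d in rs); b=sum((np.eye(3)-np.outer(d,d))@o for o,d in rs)
    x=np.linalg.solve(A,b); return x,[float(np.linalg.norm((np.eye(3)-np.outer(d,d))@(x-o))) for o,d in rs]
def atz(r,z): o,d=r; return o+d*(z-o[2])/d[2]
def px(c): return np.array(c)*[640,480]
def save(p,n): cv2.imwrite('pics/'+n,p['frame'][:,:,::-1])
E
python3 - <<'E'
from h import *
np.set_printoptions(precision=3,suppress=True)
s=arm.observe(); print({k:np.round(v,3) for k,v in s.items()})
for c in('scene','top'):
    p=arm.get_image(c); save(p,c+'0.png'); print(c,np.array(p['T']),p['mtx'][0])
    for n in('holder','collar_red','collar_blue','tube_red','tube_blue','wing','wing_grip','multimeter','marker','screwdriver_cross'):
        for r in arm.place_of(n,p)[:4]:
            print(n,round(r['conf'],2),px(r['centre']),atz(ray(p,px(r['centre'])),{'collar_red':.045,'collar_blue':.045,'wing':.052,'wing_grip':.07}.get(n,0)))
E
```

```text
{'clock': np.float64(0.0), 'joints': array([-1.438,  0.435,  0.025,  1.574, -0.012,  1.134, -0.075]), 'dq': array([ 0.001, -0.001,  0.001, -0.   , -0.001,  0.001,  0.001]), 'joint_efforts': array([ -0.   , -66.787,   0.985, -31.446,  -0.061,   0.043,   0.   ]), 'position': array([0.146, 0.607, 0.245]), 'ee_rot': array([-0.37 , -3.12 ,  0.003]), 'force': array([ 0.679,  0.365, -0.67 ]), 'ft_torque': array([ 0.005,  0.032, -0.067]), 'gripper_force': np.float64(0.0), 'width': np.float64(1.0)}
scene [[ 0.66   0.408 -0.631  1.215]
 [ 0.751 -0.378  0.541 -0.437]
 [-0.018 -0.831 -0.556  0.631]
 [ 0.     0.     0.     1.   ]] [554.967   0.    318.789]
holder 0.76 [279.296 297.6  ] [ 0.598 -0.002  0.   ]
collar_red 0.95 [310.4  250.08] [0.575 0.091 0.045]
collar_blue 0.56 [248.704 298.608] [ 0.611 -0.072  0.045]
tube_red 0.91 [332.928 216.   ] [0.462 0.251 0.   ]
tube_blue 0.96 [353.6   251.424] [0.587 0.191 0.   ]
tube_blue 0.79 [369.6   208.176] [0.493 0.332 0.   ]
wing 0.74 [276.672 259.008] [0.563 0.023 0.052]
wing 0.59 [278.208 268.704] [0.587 0.008 0.052]
wing_grip 0.67 [280.128 269.088
[... 452 characters left out ...]
lar_red 0.71 [338.304 243.216] [0.577 0.086 0.045]
collar_blue 0.67 [257.984 243.408] [0.577 0.264 0.045]
collar_blue 0.59 [413.376 231.792] [ 0.602 -0.079  0.045]
tube_red 0.65 [269.12  299.904] [0.455 0.243 0.   ]
tube_blue 0.97 [230.592 281.904] [0.496 0.331 0.   ]
tube_blue 0.56 [258.816 244.416] [0.581 0.269 0.   ]
tube_blue 0.53 [294.4  242.88] [0.585 0.187 0.   ]
tube_blue 0.38 [412.288 229.2  ] [ 0.616 -0.083  0.   ]
wing 0.62 [377.728 234.912] [ 0.594 -0.     0.052]
wing_grip 0.46 [376.384 231.408] [0.599 0.004 0.07 ]
multimeter 0.68 [419.584 156.72 ] [ 0.789 -0.105 -0.   ]
marker 0.77 [279.168 166.992] [0.766 0.225 0.   ]
screwdriver_cross 0.61 [322.624 161.376] [0.779 0.123 0.   ]
```

View pics/scene0.png

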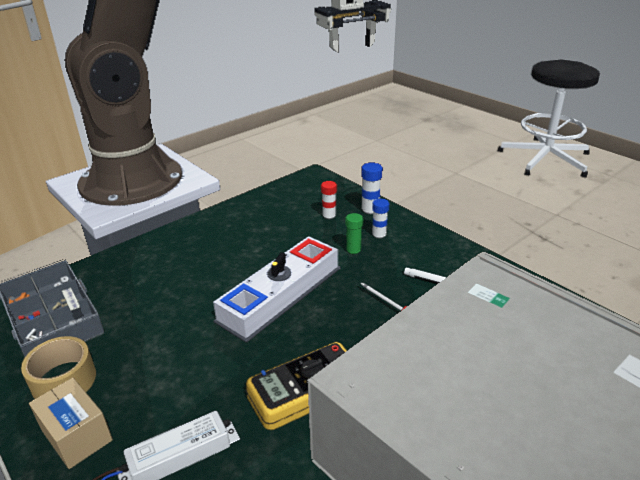

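View pics/top0.png

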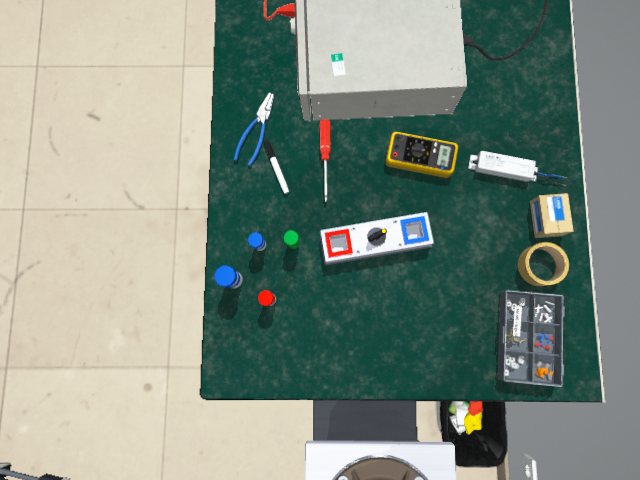

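The scene view shows the red tube (329,200), small blue (380,218), a large blue look-alike (372,188) and a green one (354,233). The red collar is the left/+y one (312,250) and the blue one is at (243,298). In the top view the caps are red (266,298), small blue (257,241) and large blue (226,277), and the screw is at (376,235).

```bash
cat > m.py <<'E'
from h import *
from scipy.optimize import least_squares
from scipy.spatial.transform import Rotation as R
np.set_printoptions(precision=4,suppress=True)
def mask(p,col):
    f=cv2.cvtColor(p['frame'],cv2.COLOR_RGB2HSV); h,s,v=[f[...,i].astype(int) for i in range(3)]
    m=(s>140)&(v>60)&({'red':(h<8)|(h>172),'blue':(h>100)&(h<125)}[col]); return m.astype(np.uint8)
def proj(p,X):
    T=np.linalg.inv(p['T']); return cv2.projectPoints(np.array(X,float),cv2.Rodrigues(T[:3,:3])[0],T[:3,3],p['mtx'],np.array(p['dist']))[0][:,0]
def cen(pts):
    m=cv2.moments(cv2.convexHull(np.float32(pts))); return np.array([m['m10'],m['m01']])/m['m00']
def blob(p,col,near):
    n,l,st,c=cv2.connectedComponentsWithStats(mask(p,col)); 
    k=min((i for i in range(1,n) if st[i,4]>40),key=lambda i:np.hypot(*(c[i]-near)))
    ys,xs=np.where(l==k); pts=np.float32(np.c_[xs,ys]); return cen(pts),int(cv2.contourArea(cv2.convexHull(pts))),pts
t=np.linspace(0,2*np.pi,40)
def cap(x): return np.vstack([np.c_[x[0]+.016*np.cos(t),x[1]+.016*np.sin(t),0*t+x[2]+z] for z in(-.009,.009)])
def collar(x,yaw=.12):
    c,s=np.cos(yaw),np.sin(yaw); return np.array([[x[0]+c*a-s*b,x[1]+s*a+c*b,x[2]+z] for a in(-.028,.028) for b in(-.027,.027) for z in(0,.003)])
def fit(model,obs,x0):
    r=least_squares(lambda x:np.concatenate([cen(model(x))-c for p,c in obs]),x0,x_scale=.01,diff_step=1e-4); return r.x,r.fun
E
python3 - <<'E'
from m import *
S=arm.get_image('scene');P=arm.get_image('top')
for n,col,a,b,mod,x0 in [('tr','red',(329,186),(266,298),cap,(.46,.24,.069)),('tb','blue',(380,204),(257,241),cap,(.58,.26,.069)),('cr','red',(312,250),(339,242),collar,(.58,.09,.045)),('cb','blue',(243,298),(414,230),collar,(.6,-.08,.045))]:
    A=blob(S,col,a);B=blob(P,col,b); x,f=fit(mod,[(S,A[0]),(P,B[0])],x0)
    print(n,A[:2],B[:2],x,f,[int(cv2.contourArea(cv2.convexHull(np.float32(proj(p,mod(x)))))) for p in(S,P)])
a=cv2.resize(P['frame'][205:265,340:420],None,fx=6,fy=6,interpolation=2);b=cv2.resize(S['frame'][240:290,250:310],None,fx=7,fy=7,interpolation=2)
o=np.zeros((360,800,3),np.uint8);o[:360,:400]=a[:, :400];b=b[:350,:400];o[:350,400:400+b.shape[1]]=b
cv2.imwrite('pics/w.png',o[:,:,::-1])
E
```

```text
Traceback (most recent call last):
  File "m.py", line 21, in fit
    r=least_squares(lambda x:np.concatenate([cen(model(x))-c for p,c in obs]),x0,x_scale=.01,diff_step=1e-4); return r.x,r.fun
  File "m.py", line 21, in <lambda>
    r=least_squares(lambda x:np.concatenate([cen(model(x))-c for p,c in obs]),x0,x_scale=.01,diff_step=1e-4); return r.x,r.fun
                                             ~~~^^^^^^^^^^
  File "m.py", line 11, in cen
    m=cv2.moments(cv2.convexHull(np.float32(pts))); return np.array([m['m10'],m['m01']])/m['m00']
                  ~~~~~~~~~~~~~~^^^^^^^^^^^^^^^^^
cv2.error: OpenCV(4.12.0) /io/opencv/modules/imgproc/src/convhull.cpp:143: error: (-215:Assertion failed) total >= 0 && (depth == CV_32F || depth == CV_32S) in function 'convexHull'
```

```bash
sed -i 's/cen(model(x))-c/cen(proj(p,model(x)))-c/; s/diff_step=1e-4/diff_step=1e-2/' m.py
cat > go.py <<'E'
from m import *
S=arm.get_image('scene');P=arm.get_image('top')
for n,col,a,b,mod,x0 in [('tr','red',(329,186),(266,298),cap,(.46,.24,.069)),('tb','blue',(380,204),(257,241),cap,(.58,.26,.069)),('cr','red',(312,250),(339,242),collar,(.58,.09,.045)),('cb','blue',(243,298),(414,230),collar,(.6,-.08,.045))]:
    A=blob(S,col,a);B=blob(P,col,b); x,f=fit(mod,[(S,A[0]),(P,B[0])],x0)
    print(n,A[:2],B[:2],x,f,[int(cv2.contourArea(cv2.convexHull(np.float32(proj(p,mod(x)))))) for p in(S,P)])
o=np.zeros((360,800,3),np.uint8);o[:,:400]=cv2.resize(P['frame'][208:262,346:406],(400,360),interpolation=2)
o[:,400:]=cv2.resize(S['frame'][244:289,253:303],(400,360),interpolation=2)
cv2.imwrite('pics/w.png',o[:,:,::-1])
E
python3 go.py
```

```text
tr (array([328.4893, 187.3613]), 178) (array([265.8082, 297.6752]), 195) [0.4573 0.2411 0.0718] [-0.5429  0.0929 -0.4423 -0.3451] [206, 198]
tb (array([376.1478, 200.4899]), 437) (array([255.8404, 240.3569]), 212) [0.5769 0.2615 0.0835] [ 0.5045 -0.1085  0.4249  0.3726] [236, 200]
cr (array([310.4613, 250.5301]), 523) (array([338.2999, 242.7315]), 578) [0.5784 0.0874 0.0467] [-0.4669  0.0678 -0.4615 -0.3365] [586, 624]
cb (array([243.4575, 298.5906]), 742) (array([414.297 , 229.8143]), 578) [ 0.6066 -0.0798  0.0463] [-0.3775  0.0314 -0.4385 -0.2665] [808, 629]
```

View pics/w.png

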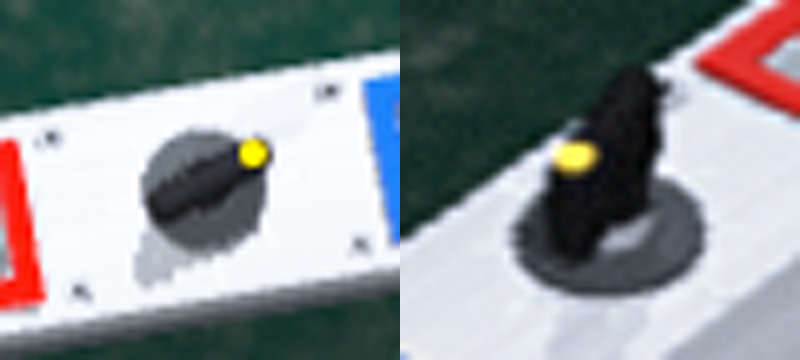

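The crop shows the wing with its yellow dot at (253,153) in the top-view half and the other end near (160,207). The dot therefore points about −60° in world yaw. The large cap merges with the small blue cap in the scene view, so I'll measure the blue tube separately while rotating the tool.

carry_out(
  claw=[6,6,6,6,6,6,6,6,6,6],
  delta_pos=[
    [0,0,0],
    [0,0,0],
    [0,0,0],
    [0,0,0],
    [0,0,0],
    [0,0,0],
    [0,0,0],
    [0,0,0],
    [0,0,0],
    [0,0,0],
  ],
  angular=[
    [0,0,0.148],
    [0,0,0.148],
    [0,0,0.148],
    [0,0,0.148],
    [0,0,0.148],
    [0,0,0.148],
    [0,0,0.148],
    [0,0,0.148],
    [0,0,0.148],
    [0,0,0],
  ],
  force=20,
)

```text
clock: 2.3
position: [0.1458, 0.6078, 0.2455]
ee_rot: [2.22, 2.222, 0.0]
force: [-0.2, 0.0, -0.2]
width: 0.65
gripper_force: 0.0
```

```bash
cat >> m.py <<'E'
def plan(*tg):
    s=arm.observe(); Rm=R.from_rotvec(s['ee_rot']).as_matrix(); p=np.array(s['position'])
    print('t',s['clock'],'pos',p,'yaw',np.degrees(np.arctan2(Rm[1,1],Rm[0,1])),'z',Rm[:,2],'q7',s['joints'][6],'w',s['width'],'gf',s['gripper_force'],'F',np.array(s['force']))
    for t in tg: print(' to',t,'tool cm',(Rm.T@(np.array(t)-p))*100); p=np.array(t)
E
python3 - <<'E'
from m import *
S=arm.get_image('scene');P=arm.get_image('top')
b=blob(P,'blue',(257,241))[0]
print([atz(ray(P,b),z) for z in(.069,.072)])
for r in arm.trace('tube_blue',S):
    m=r['region']; ys,xs=np.where(m); print(r['conf'],px(r['centre']),m.sum(),xs.min(),xs.max(),ys.min(),ys.max())
    # cap: blue pixels inside region, upper part
    k=(mask(S,'blue')>0)&m; ys2,xs2=np.where(k); sel=ys2<ys.min()+13
    c=np.array([xs2[sel].mean(),ys2[sel].mean()]); print(c,fit(cap,[(S,c),(P,b)],(.577,.26,.07)))
plan((.4573,.2411,.20),(.4573,.2411,.069))
E
```

```text
[array([0.5801, 0.265 , 0.069 ]), array([0.5796, 0.2645, 0.072 ])]
0.95 [352.128 233.904] 594 345 361 213 253<stdin>:9: RuntimeWarning: Mean of empty slice.
  ret = ret.dtype.type(ret / rcount)
Traceback (most recent call last):
  File "m.py", line 21, in fit
    r=least_squares(lambda x:np.concatenate([cen(proj(p,model(x)))-c for p,c in obs]),x0,x_scale=.01,diff_step=1e-2); return r.x,r.fun
ValueError: Residuals are not finite in the initial point.
```

Run:
```python
from m import *
S=arm.get_image('scene');P=arm.get_image('top')
m=mask(S,'blue')[194:226,358:392]
print('\n'.join(''.join('.#'[v] for v in r) for r in m))
plan((.4573,.2411,.20),(.4573,.2411,.069))
```

```text
....##################............
....##################............
.....##################...........
......##############..............
........############..####........
............##..#.###########.....
................##############....
................###############...
...............#################..
...............#################..
...............#################..
...............#################..
...............#################..
...............#################..
...............#################..
...............#################..
...............################...
................##############....
..................##########......
.....................####.........
..................................
..................................
..................................
..................................
..................................
...............#..................
...............##...........##....
...............#####......####....
...............##############.....
...............###############....
...............###############....
................#############.....
t 2.55 pos [0.1461 0.6077 0.2456] yaw 0.31964250027221053 z [-0.      0.0001 -1.    ] q7 -1.2751028386408703 w 0.6507230969274801 gf 0.0 F [-0.2625 -1.0562  0.7226]
 to (0.4573, 0.2411, 0.2) tool cm [-36.8351  30.9158   4.5525]
 to (0.4573, 0.2411, 0.069) tool cm [-0.0016  0.0004 13.1   ]
```

carry_out(
  claw=[6,6,6,6,6,6,6,6,6,6,6,6,6,6],
  delta_pos=[
    [-3.07,2.57,0.38],
    [-3.07,2.57,0.38],
    [-3.07,2.57,0.38],
    [-3.07,2.57,0.38],
    [-3.07,2.57,0.38],
    [-3.07,2.57,0.38],
    [-3.07,2.57,0.38],
    [-3.07,2.57,0.38],
    [-3.07,2.57,0.38],
    [-3.07,2.57,0.38],
    [-3.07,2.57,0.38],
    [-3.07,2.57,0.38],
    [0,0,0],
    [0,0,0],
  ],
  angular=[
    [0,0,0],
    [0,0,0],
    [0,0,0],
    [0,0,0],
    [0,0,0],
    [0,0,0],
    [0,0,0],
    [0,0,0],
    [0,0,0],
    [0,0,0],
    [0,0,0],
    [0,0,0],
    [0,0,0],
    [0,0,0],
  ],
)

```text
clock: 3.95
position: [0.456, 0.2394, 0.2]
ee_rot: [-2.219, -2.223, -0.0]
force: [0.6, 1.2, -0.5]
width: 0.648
gripper_force: 0.0
```

Run:
```python
from m import *
S=arm.get_image('scene');P=arm.get_image('top')
b=np.array([255.84,240.36])
print(fit(cap,[(S,np.array([381.3,205.8])),(P,b)],(.577,.26,.07)))
plan((.4573,.2411,.15),(.4573,.2411,.069))
save(S,'s1.png')
```

```text
(array([0.5818, 0.2669, 0.0705]), array([-1.2315,  0.2671, -1.0413, -0.918 ]))
t 4.05 pos [0.4549 0.2412 0.1999] yaw 0.2862170127324061 z [-0.0004  0.0006 -1.    ] q7 -0.3954958644312202 w 0.6517742779595814 gf 0.0 F [-0.6504 -0.3868 -0.7764]
 to (0.4573, 0.2411, 0.15) tool cm [-0.0158  0.2412  4.994 ]
 to (0.4573, 0.2411, 0.069) tool cm [-0.0046  0.0032  8.1   ]
```

View pics/s1.png

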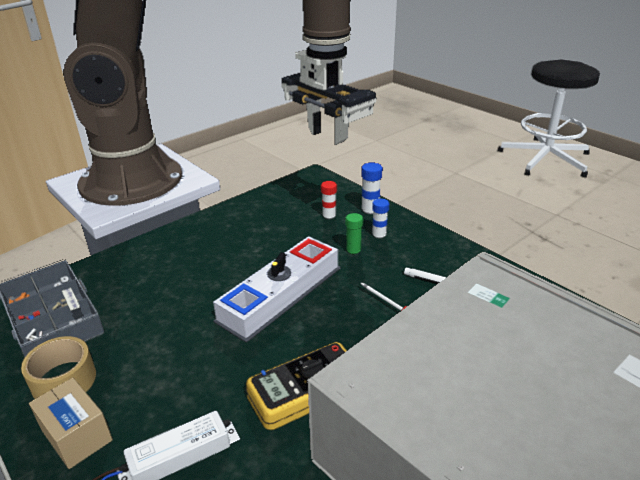

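The gripper is above the red tube at (329,200) and nothing has been disturbed. I'll descend and grip.

carry_out(
  claw=[6,6,6,6,6,6,3,2.5,2.5,2.5,2.5,2.5],
  delta_pos=[
    [0,0.1,3],
    [0,0,3],
    [0,0,3],
    [0,0,2.5],
    [0,0,1.5],
    [0,0,0],
    [0,0,0],
    [0,0,0],
    [0,0,0],
    [0,0,0],
    [0,0,0],
    [0,0,0],
  ],
  angular=[
    [0,0,0],
    [0,0,0],
    [0,0,0],
    [0,0,0],
    [0,0,0],
    [0,0,0],
    [0,0,0],
    [0,0,0],
    [0,0,0],
    [0,0,0],
    [0,0,0],
    [0,0,0],
  ],
  force=20,
)

```text
clock: 5.25
position: [0.4568, 0.2405, 0.0705]
ee_rot: [-2.218, -2.225, -0.002]
force: [-0.3, -0.1, 7.1]
width: 0.34
gripper_force: 20.0
```

carry_out(
  claw=[2.5,2.5,2.5,2.5,2.5,2.5],
  delta_pos=[
    [0,0,-2],
    [0,0,-3],
    [0,0,-3],
    [0,0,-2],
    [0,0,0],
    [0,0,0],
  ],
  angular=[
    [0,0,0],
    [0,0,0],
    [0,0,0],
    [0,0,0],
    [0,0,0],
    [0,0,0],
  ],
)

```text
clock: 5.85
position: [0.4564, 0.2403, 0.1699]
ee_rot: [-2.218, -2.225, -0.001]
force: [-0.6, -0.2, -0.5]
width: 0.34
gripper_force: 20.0
```

Run:
```python
from m import *
for i in range(3): arm.get_image('top'); plan()
plan((.5784,.0874,.169))
```

```text
t 5.9 pos [0.456  0.2401 0.1692] yaw 0.1758993984877688 z [-0.0008 -0.0003 -1.    ] q7 -0.36582066783719225 w 0.337839576694934 gf 19.999877214431763 F [ 0.0119  0.0078 -0.2764]
t 5.95 pos [0.4558 0.2399 0.1689] yaw 0.17174433889653481 z [-0.0014 -0.0009 -1.    ] q7 -0.36585696038331367 w 0.3422843614132923 gf 19.999944269657135 F [ 0.5986 -0.3394 -1.2572]
t 6.0 pos [0.4558 0.2399 0.1688] yaw 0.16835181583399655 z [-0.0016 -0.0012 -1.    ] q7 -0.3659340862190072 w 0.3424765408080457 gf 19.999893307685852 F [-0.8534 -0.5277 -1.0856]
t 6.0 pos [0.4558 0.2399 0.1688] yaw 0.16835181583399655 z [-0.0016 -0.0012 -1.    ] q7 -0.3659340862190072 w 0.3424765408080457 gf 19.999893307685852 F [-0.8534 -0.5277 -1.0856]
 to (0.5784, 0.0874, 0.169) tool cm [-15.2812  12.2155  -0.0186]
```

carry_out(
  claw=[2.5,2.5,2.5,2.5,2.5,2.5,2.5,2.5],
  delta_pos=[
    [-2.55,2.04,0],
    [-2.55,2.04,0],
    [-2.55,2.04,0],
    [-2.55,2.04,0],
    [-2.55,2.04,0],
    [-2.55,2.04,0],
    [0,0,0],
    [0,0,0],
  ],
  angular=[
    [0,0,0],
    [0,0,0],
    [0,0,0],
    [0,0,0],
    [0,0,0],
    [0,0,0],
    [0,0,0],
    [0,0,0],
  ],
)

```text
clock: 6.8
position: [0.579, 0.0866, 0.1688]
ee_rot: [-2.22, -2.222, 0.003]
force: [0.0, 0.6, -0.5]
width: 0.341
gripper_force: 20.0
```

Run:
```python
from m import *
S=arm.get_image('scene');P=arm.get_image('top')
o=np.zeros((480,800,3),np.uint8);o[:,:400]=cv2.resize(P['frame'][192:288,290:370],(400,480),interpolation=2)
o[:,400:]=cv2.resize(S['frame'][160:280,260:360],(400,480),interpolation=2)
cv2.imwrite('pics/r.png',o[:,:,::-1])
plan((.5784,.0874,.080))
```

```text
t 6.9 pos [0.5785 0.0884 0.1691] yaw 0.21922946606258942 z [-0.0019  0.0002 -1.    ] q7 0.01663446353595731 w 0.344397557417974 gf 20.000027418136597 F [-0.5455  0.2232 -0.4325]
 to (0.5784, 0.0874, 0.08) tool cm [-0.1062  0.0097  8.905 ]
```

View pics/r.png

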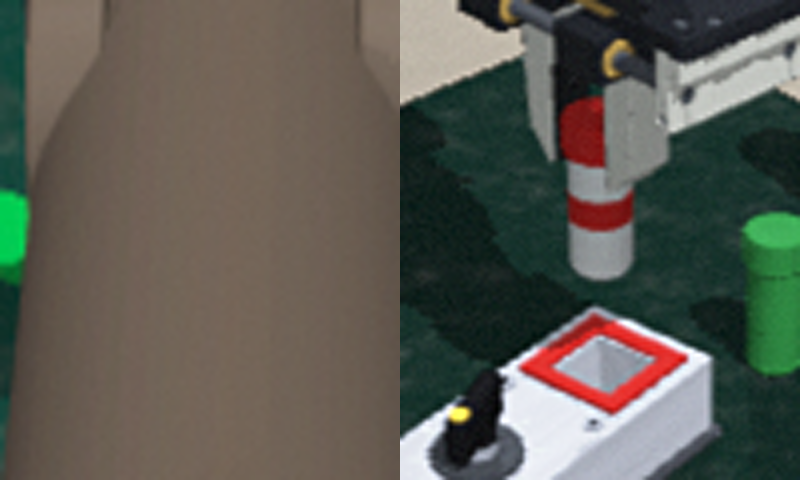

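The top view is blocked by the arm. The scene half shows the tube hanging upright over the well, tube foot at (600,270) and red collar at (603,360) in the crop. I'll average the pose readings before lowering.

```bash
cat >> m.py <<'E'
def avg(n=6):
    l=[]
    for i in range(n): arm.get_image('scene'); l.append(np.array(arm.observe()['position']))
    print('avg',np.mean(l,0),'sd',np.std(l,0)); return np.mean(l,0)
E
python3 - <<'E'
from m import *
p=avg()
S=arm.get_image('scene')
c,a,pts=blob(S,'red',(260+600/4,160+215/4)); print('band',c,a,pts.min(0),pts.max(0))
plan((.5776,.0864,.08))
E
```

```text
avg [0.5788 0.0886 0.1697] sd [0.0002 0.0002 0.0003]
band [310.4419 211.6357] 107 [303. 208.] [318. 216.]
t 7.25 pos [0.5792 0.0881 0.17  ] yaw 0.21635012003673634 z [ 0.0001  0.0002 -1.    ] q7 0.017010011764211987 w 0.342420606326944 gf 19.99990850687027 F [ 0.8131 -0.2832 -1.805 ]
 to (0.5776, 0.0864, 0.08) tool cm [-0.1701 -0.1583  9.0007]
```

carry_out(
  claw=[2.5,2.5,2.5,2.5,2.5,2.5],
  delta_pos=[
    [-0.2,-0.1,0],
    [0,0,2],
    [0,0,2],
    [0,0,1.5],
    [0,0,0],
    [0,0,0],
  ],
  angular=[
    [0,0,0],
    [0,0,0],
    [0,0,0],
    [0,0,0],
    [0,0,0],
    [0,0,0],
  ],
)

```text
clock: 7.85
position: [0.5784, 0.0854, 0.1152]
ee_rot: [2.218, 2.224, -0.0]
force: [0.1, 0.3, -0.2]
width: 0.343
gripper_force: 20.0
```

Run:
```python
from m import *
avg(2);S=arm.get_image('scene')
cv2.imwrite('pics/r2.png',cv2.resize(S['frame'][190:280,250:370],(800,600),interpolation=2)[:,:,::-1])
plan((.5776,.0864,.08))
```

```text
avg [0.5789 0.0855 0.1158] sd [0.0001 0.     0.0001]
t 8.0 pos [0.579  0.0856 0.1159] yaw 0.16098956148081944 z [ 0.0016  0.0004 -1.    ] q7 0.056335341765590234 w 0.34350256688687747 gf 19.999954998493195 F [-0.2654 -0.2123 -1.1711]
 to (0.5776, 0.0864, 0.08) tool cm [ 0.0821 -0.144   3.5937]
```

View pics/r2.png

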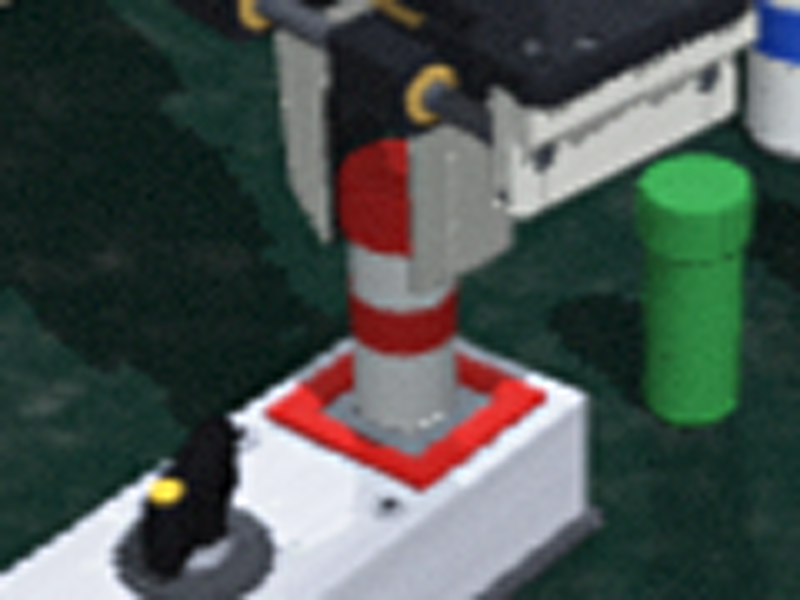

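The tube foot is at (403,410) in the crop, centred in the red opening (325–488 across) and about level with the collar. I'll lower it, release, and rise.

carry_out(
  claw=[2.5,2.5,2.5,2.5,2.5],
  delta_pos=[
    [0,-0.05,0.8],
    [0,0,1],
    [0,0,1],
    [0,0,0.7],
    [0,0,0],
  ],
  angular=[
    [0,0,0],
    [0,0,0],
    [0,0,0],
    [0,0,0],
    [0,0,0],
  ],
)

```text
clock: 8.5
position: [0.5777, 0.0855, 0.0791]
ee_rot: [-2.218, -2.224, 0.001]
force: [0.3, 0.1, -0.8]
width: 0.343
gripper_force: 20.0
```

carry_out(
  claw=[5,5.5,5.5,5.5,5.5,5.5,5.5,5.5],
  delta_pos=[
    [0,0,0],
    [0,0,0],
    [0,0,0],
    [0,0,0],
    [0,0,-3],
    [0,0,-4],
    [0,0,-4],
    [0,0,0],
  ],
  angular=[
    [0,0,0],
    [0,0,0],
    [0,0,0],
    [0,0,0],
    [0,0,0],
    [0,0,0],
    [0,0,0],
    [0,0,0],
  ],
)

```text
clock: 9.3
position: [0.5809, 0.0856, 0.1952]
ee_rot: [2.215, 2.221, 0.012]
force: [0.7, -0.4, -0.3]
width: 0.6
gripper_force: 0.0
```

Run:
```python
from m import *
S=arm.get_image('scene')
l=[r for r in arm.place_of('tube_red',S)]; print([(r['conf'],px(r['centre']),atz(ray(S,px(r['centre'])),.01)) for r in l])
plan((.580,.2645,.19))
```

```text
[(0.71, array([279.296, 294.912]), array([ 0.6025, -0.0048,  0.01  ])), (0.69, array([310.208, 267.696]), array([0.5793, 0.0859, 0.01  ]))]
t 9.4 pos [0.5783 0.0858 0.1908] yaw 0.18243581782283932 z [ 0.002  0.001 -1.   ] q7 0.009241223277973758 w 0.6039453069067443 gf 0.0 F [ 0.8538  0.1755 -0.9363]
 to (0.58, 0.2645, 0.19) tool cm [17.8696  0.2257  0.0965]
```

carry_out(
  claw=[6,6,6,6,6,6,6,6,6,6],
  delta_pos=[
    [4.45,0.02,0],
    [4.45,0.02,0],
    [4.45,0.02,0],
    [4.45,0.02,0],
    [0,0,0],
    [0,0,0],
    [0,0,0],
    [0,0,0],
    [0,0,0],
    [0,0,0],
  ],
  angular=[
    [0,0,0],
    [0,0,0],
    [0,0,0],
    [0,0,0],
    [0,0,-0.13],
    [0,0,-0.13],
    [0,0,-0.13],
    [0,0,-0.13],
    [0,0,0],
    [0,0,0],
  ],
)

```text
clock: 10.4
position: [0.5776, 0.2633, 0.1888]
ee_rot: [-1.577, -2.716, 0.002]
force: [-1.0, 0.9, -0.8]
width: 0.654
gripper_force: 0.0
```

Run:
```python
from m import *
avg(3);S=arm.get_image('scene');P=arm.get_image('top')
o=np.zeros((480,800,3),np.uint8);o[:,:400]=cv2.resize(P['frame'][204:300,220:300],(400,480),interpolation=2)
o[:,400:]=cv2.resize(S['frame'][130:250,330:430],(400,480),interpolation=2)
cv2.imwrite('pics/b.png',o[:,:,::-1])
for r in arm.place_of('tube_red',P):print(r['conf'],px(r['centre']),atz(ray(P,px(r['centre'])),.01))
print('cap red top',atz(ray(P,blob(P,'red',(338,238))[0]),.087))
plan((.579,.2635,.069))
```

```text
avg [0.5778 0.2634 0.1892] sd [0.0001 0.0001 0.0002]
0.71 [341.824 246.   ] [0.5758 0.0784 0.01  ]
cap red top [0.5717 0.0863 0.087 ]
t 10.7 pos [0.5781 0.2637 0.1898] yaw 29.912559874599626 z [-0.0001 -0.0001 -1.    ] q7 0.18098782937037972 w 0.6518035615819741 gf 0.0 F [-0.0933  0.4962  0.0258]
 to (0.579, 0.2635, 0.069) tool cm [-0.0602  0.0756 12.0813]
```

View pics/b.png

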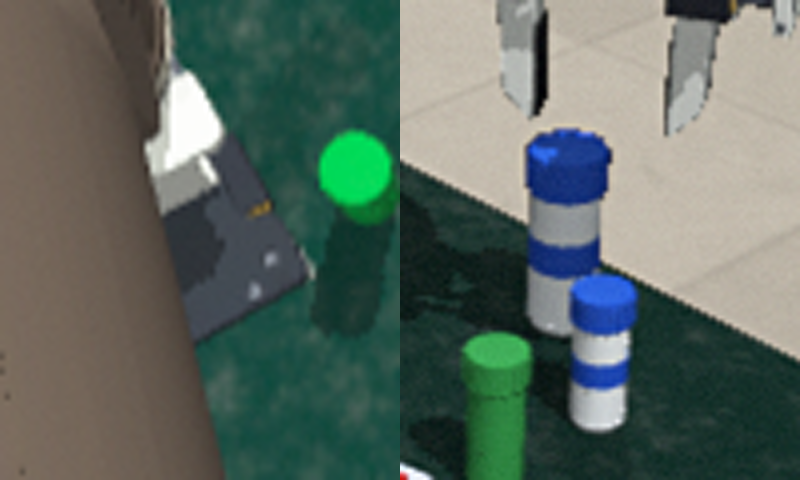

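The crop shows the small blue tube at (600,350) with the open fingers above and clear room beside the green and large blue tubes. I'll descend and grip.

carry_out(
  claw=[6,6,6,6,6,6,3,2.5,2.5,2.5,2.5,2.5],
  delta_pos=[
    [0,0.1,3],
    [0,0,3],
    [0,0,3],
    [0,0,2],
    [0,0,1],
    [0,0,0],
    [0,0,0],
    [0,0,0],
    [0,0,0],
    [0,0,0],
    [0,0,0],
    [0,0,0],
  ],
  angular=[
    [0,0,0],
    [0,0,0],
    [0,0,0],
    [0,0,0],
    [0,0,0],
    [0,0,0],
    [0,0,0],
    [0,0,0],
    [0,0,0],
    [0,0,0],
    [0,0,0],
    [0,0,0],
  ],
  force=20,
)

```text
clock: 11.9
position: [0.5795, 0.2643, 0.0706]
ee_rot: [1.572, 2.72, 0.002]
force: [0.1, -0.3, 4.4]
width: 0.343
gripper_force: 20.0
```

carry_out(
  claw=[2.5,2.5,2.5,2.5,2.5,2.5],
  delta_pos=[
    [0,0,-2],
    [0,0,-3],
    [0,0,-4],
    [0,0,-3],
    [0,0,0],
    [0,0,0],
  ],
  angular=[
    [0,0,0],
    [0,0,0],
    [0,0,0],
    [0,0,0],
    [0,0,0],
    [0,0,0],
  ],
)

```text
clock: 12.5
position: [0.579, 0.2642, 0.1903]
ee_rot: [1.571, 2.72, 0.001]
force: [-0.3, 0.1, -0.9]
width: 0.339
gripper_force: 20.0
```

Run:
```python
from m import *
avg(4)
plan((.6055,-.081,.187))
```

```text
avg [0.5782 0.2638 0.1887] sd [0.0001 0.0001 0.0003]
t 12.7 pos [0.5782 0.2638 0.1885] yaw 29.96197693681393 z [-0.0022 -0.0012 -1.    ] q7 0.1830047466717251 w 0.33855670195902127 gf 19.999907612800598 F [ 0.2333  0.0706 -1.2447]
 to (0.6055, -0.081, 0.187) tool cm [-31.232  -14.8547   0.1824]
```

carry_out(
  claw=[2.5,2.5,2.5,2.5,2.5,2.5,2.5,2.5,2.5,2.5,2.5,2.5],
  delta_pos=[
    [-3.12,-1.49,0],
    [-3.12,-1.49,0],
    [-3.12,-1.49,0],
    [-3.12,-1.49,0],
    [-3.12,-1.49,0],
    [-3.12,-1.49,0],
    [-3.12,-1.49,0],
    [-3.12,-1.49,0],
    [-3.12,-1.49,0],
    [-3.12,-1.49,0],
    [0,0,0],
    [0,0,0],
  ],
  angular=[
    [0,0,0],
    [0,0,0],
    [0,0,0],
    [0,0,0],
    [0,0,0],
    [0,0,0],
    [0,0,0],
    [0,0,0],
    [0,0,0],
    [0,0,0],
    [0,0,0],
    [0,0,0],
  ],
)

```text
clock: 13.9
position: [0.6052, -0.0817, 0.189]
ee_rot: [-1.574, -2.717, 0.001]
force: [-0.9, 0.5, -1.4]
width: 0.34
gripper_force: 20.0
```

Run:
```python
from m import *
avg(6)
plan((.606,-.081,.116))
```

```text
avg [ 0.6056 -0.0794  0.1894] sd [0.0001 0.0004 0.0002]
t 14.2 pos [ 0.6058 -0.0794  0.1897] yaw 30.060587323423654 z [-0.0003  0.0004 -1.    ] q7 0.7598648327998614 w 0.3432413301620768 gf 19.99984860420227 F [-0.1816  0.8131 -0.4354]
 to (0.606, -0.081, 0.116) tool cm [-0.1517 -0.0581  7.374 ]
```

carry_out(
  claw=[2.5,2.5,2.5,2.5,2.5,2.5,2.5],
  delta_pos=[
    [-0.15,-0.05,1],
    [0,0,2],
    [0,0,2],
    [0,0,1.5],
    [0,0,0.8],
    [0,0,0],
    [0,0,0],
  ],
  angular=[
    [0,0,0],
    [0,0,0],
    [0,0,0],
    [0,0,0],
    [0,0,0],
    [0,0,0],
    [0,0,0],
  ],
)

```text
clock: 14.9
position: [0.6063, -0.0823, 0.1172]
ee_rot: [1.571, 2.72, 0.0]
force: [-0.2, -0.7, -0.8]
width: 0.344
gripper_force: 20.0
```

Run:
```python
from m import *
avg(2);S=arm.get_image('scene')
cv2.imwrite('pics/b2.png',cv2.resize(S['frame'][210:330,190:350],(800,600),interpolation=2)[:,:,::-1])
plan((.606,-.081,.08))
```

```text
avg [ 0.6066 -0.0823  0.1177] sd [0.     0.     0.0001]
t 15.05 pos [ 0.6066 -0.0823  0.1177] yaw 29.96204577149976 z [ 0.0015  0.     -1.    ] q7 0.7960033585889281 w 0.33993404170644287 gf 19.999894201755524 F [0.4813 0.1058 0.2252]
 to (0.606, -0.081, 0.08) tool cm [0.1418 0.0055 3.7742]
```

View pics/b2.png

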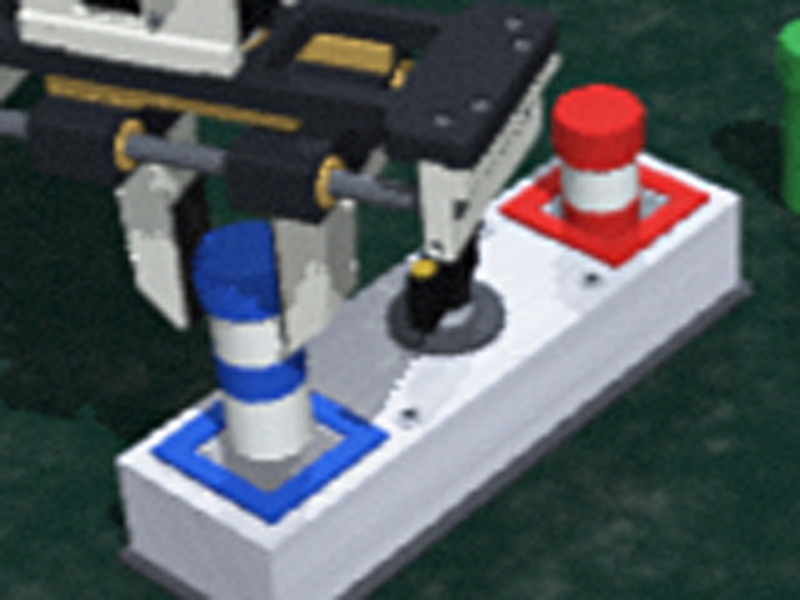

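The red tube sits down in its well, cap at (598,125). The blue tube's foot at (268,440) is nearly centred in the blue opening (collar 153–388), so I'll shift slightly to +y, lower and release.

carry_out(
  claw=[2.5,2.5,2.5,2.5,2.5,5,5,5,5],
  delta_pos=[
    [0.1,0,0.8],
    [0,0,1],
    [0,0,1],
    [0,0,0.8],
    [0,0,0.1],
    [0,0,0],
    [0,0,0],
    [0,0,0],
    [0,0,0],
  ],
  angular=[
    [0,0,0],
    [0,0,0],
    [0,0,0],
    [0,0,0],
    [0,0,0],
    [0,0,0],
    [0,0,0],
    [0,0,0],
    [0,0,0],
  ],
)

```text
clock: 15.95
position: [0.6054, -0.0814, 0.0797]
ee_rot: [-1.572, -2.72, 0.0]
force: [0.4, 0.1, 0.2]
width: 0.543
gripper_force: 0.0
```

carry_out(
  claw=[5,5,5,5,5],
  delta_pos=[
    [0,0,-3],
    [0,0,-4],
    [0,0,-3],
    [0,0,0],
    [0,0,0],
  ],
  angular=[
    [0,0,0],
    [0,0,0],
    [0,0,0],
    [0,0,0],
    [0,0,0],
  ],
)

```text
clock: 16.45
position: [0.6058, -0.0813, 0.1804]
ee_rot: [1.571, 2.719, 0.001]
force: [-0.5, 0.5, -0.4]
width: 0.547
gripper_force: 0.0
```

Run:
```python
from m import *
avg(3)
S=arm.get_image('scene')
for n in('tube_red','tube_blue','wing','wing_grip'):
    for r in arm.place_of(n,S): print(n,r['conf'],px(r['centre']),atz(ray(S,px(r['centre'])),.01 if 'tube' in n else .07))
f=cv2.cvtColor(S['frame'],cv2.COLOR_RGB2HSV)[240:300,250:320]
m=(abs(f[...,0].astype(int)-29)<7)&(f[...,1]>150)&(f[...,2]>120); ys,xs=np.where(m); c=np.array([xs.mean()+250,ys.mean()+240]);print('dot',c,len(xs),[atz(ray(S,c),z) for z in(.078,.07)])
plan((.592,.003,.175))
```

```text
avg [ 0.6049 -0.0811  0.1789] sd [0.0002 0.     0.0003]
tube_red 0.98 [311.424 265.584] [0.5759 0.0918 0.01  ]
tube_blue 0.89 [369.728 211.008] [0.5128 0.3113 0.01  ]
tube_blue 0.83 [352.896 252.576] [0.5984 0.1776 0.01  ]
tube_blue 0.69 [242.112 311.808] [ 0.595  -0.0781  0.01  ]
wing 0.59 [278.528 267.504] [ 0.6042 -0.0034  0.07  ]
wing_grip 0.77 [274.688 261.216] [0.5857 0.0027 0.07  ]
wing_grip 0.45 [247.808 300.72 ] [ 0.6395 -0.0913  0.07  ]
dot [274.9167 263.4167] 12 [array([ 0.5999, -0.0071,  0.078 ]), array([ 0.591 , -0.0009,  0.07  ])]
t 16.85 pos [ 0.6053 -0.0813  0.1793] yaw 29.957732918200275 z [-0.0011 -0.     -1.    ] q7 0.7666219990425488 w 0.5423243566256264 gf 0.0 F [-1.3298 -0.1606 -0.0679]
 to (0.592, 0.003, 0.175) tool cm [7.969  3.0606 0.429 ]
```

carry_out(
  claw=[4,4,4,4,4,4,4,4],
  delta_pos=[
    [4,1.55,0],
    [4,1.5,0],
    [0,0,0],
    [0,0,2],
    [0,0,2],
    [0,0,0],
    [0,0,0],
    [0,0,0],
  ],
  angular=[
    [0,0,0],
    [0,0,0],
    [0,0,0],
    [0,0,0],
    [0,0,0],
    [0,0,0],
    [0,0,0],
    [0,0,0],
  ],
)

```text
clock: 17.65
position: [0.5926, 0.003, 0.1409]
ee_rot: [1.572, 2.719, 0.001]
force: [0.4, 0.2, 0.1]
width: 0.439
gripper_force: 0.0
```

Run:
```python
from m import *
avg(4)
S=arm.get_image('scene')
cv2.imwrite('pics/w2.png',cv2.resize(S['frame'][210:330,190:350],(800,600),interpolation=2)[:,:,::-1])
plan((.5917,.0028,.072))
```

```text
avg [0.5926 0.0031 0.1408] sd [0.0001 0.0001 0.0001]
t 17.9 pos [0.5923 0.0032 0.1405] yaw 29.9591555209714 z [ 0.0009  0.0002 -1.    ] q7 0.6366209577021615 w 0.4391264001751786 gf 0.0 F [0.2141 0.1877 0.8607]
 to (0.5917, 0.0028, 0.072) tool cm [-0.0019 -0.083   6.8508]
```

View pics/w2.png

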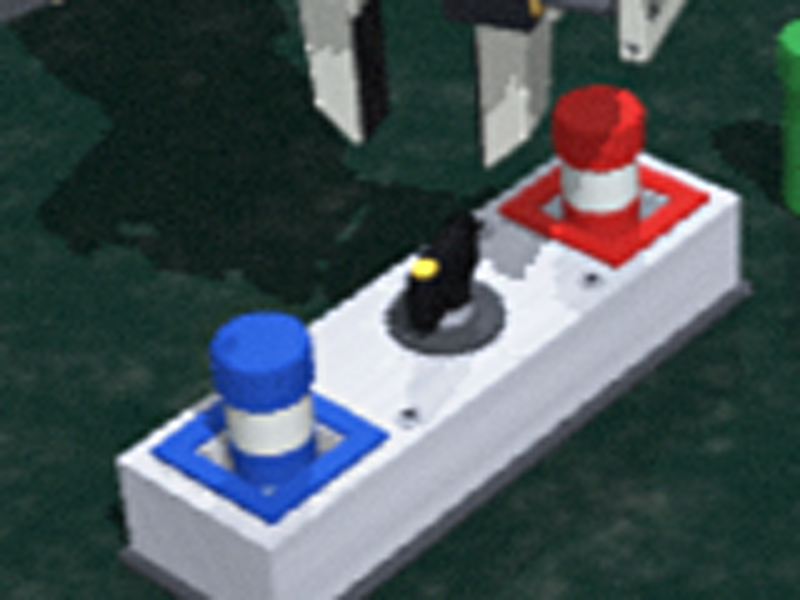

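Both tubes are seated in their wells, blue cap at (262,360) and red cap at (598,125). The wing is at (440,275) with the open fingers above it. I'll descend and grip.

carry_out(
  claw=[4,4,4,4,4,0.8,0.8,0.8,0.8,0.8,0.8],
  delta_pos=[
    [0,-0.05,2],
    [0,0,2],
    [0,0,1.8],
    [0,0,0.9],
    [0,0,0],
    [0,0,0],
    [0,0,0],
    [0,0,0],
    [0,0,0],
    [0,0,0],
    [0,0,0],
  ],
  angular=[
    [0,0,0],
    [0,0,0],
    [0,0,0],
    [0,0,0],
    [0,0,0],
    [0,0,0],
    [0,0,0],
    [0,0,0],
    [0,0,0],
    [0,0,0],
    [0,0,0],
  ],
  force=30,
)

```text
clock: 19.0
position: [0.592, 0.0029, 0.0738]
ee_rot: [1.571, 2.719, 0.001]
force: [-0.9, -0.8, 5.9]
width: 0.181
gripper_force: 31.2
```

Run:
```python
from m import *
avg(2); plan(); print(arm.observe()['ft_torque'])
```

```text
avg [0.5919 0.0029 0.0738] sd [0. 0. 0.]
t 19.1 pos [0.592  0.0029 0.0738] yaw 29.956189320389417 z [ 0.001   0.0002 -1.    ] q7 0.6722209548110675 w 0.18014991898445548 gf 31.16530917584896 F [-2.0644 -1.3544  5.2344]
[-0.0861  0.3609 -0.0244]
```

Run:
```python
from m import *
S=arm.get_image('scene');P=arm.get_image('top')
o=np.zeros((480,800,3),np.uint8);o[:,:400]=cv2.resize(P['frame'][199:271,346:406],(400,480),interpolation=2)
o[:,400:]=cv2.resize(S['frame'][222:294,245:305],(400,480),interpolation=2)
cv2.imwrite('pics/w3.png',o[:,:,::-1]);plan()
```

```text
t 19.2 pos [0.592  0.0029 0.0738] yaw 29.956049265352775 z [ 0.001   0.0002 -1.    ] q7 0.6722015357171947 w 0.17766345534514072 gf 31.165063306689262 F [-1.9267 -0.1087  5.8974]
```

View pics/w3.png

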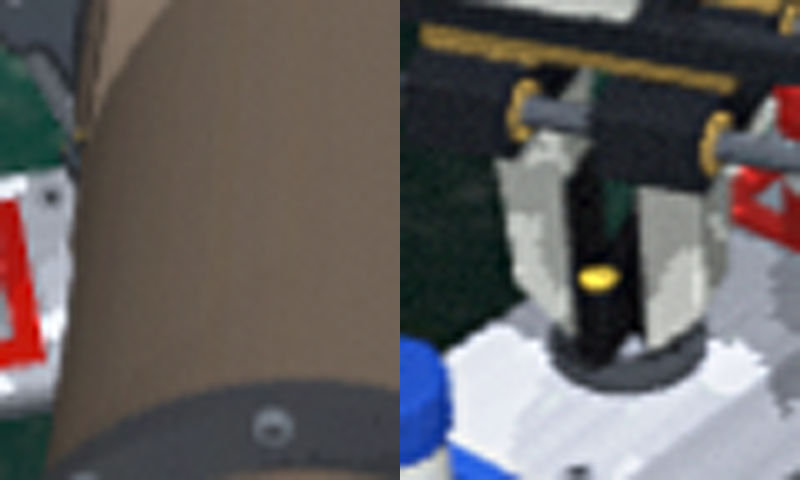

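The dot sits at (598,277) between the fingers, but the opening is about 16 mm and still shrinking, so the wing may be aligning. I'll wait and recheck.

carry_out(
  claw=[0.5,0.5,0.5,0.5,0.5,0.5],
  delta_pos=[
    [0,0,0],
    [0,0,0],
    [0,0,0],
    [0,0,0],
    [0,0,0],
    [0,0,0],
  ],
  angular=[
    [0,0,0],
    [0,0,0],
    [0,0,0],
    [0,0,0],
    [0,0,0],
    [0,0,0],
  ],
  force=30,
)

```text
clock: 19.8
position: [0.592, 0.0029, 0.0738]
ee_rot: [1.571, 2.719, 0.001]
force: [-1.5, -1.0, 6.6]
width: 0.184
gripper_force: 31.2
```

Run:
```python
from m import *
for i in range(6): arm.get_image('scene'); s=arm.observe(); print(s['width'],s['gripper_force'],s['force'],s['ft_torque'])
```

```text
0.17807882740379483 31.16508051753044 [-1.3193 -0.4115  5.6619] [-0.183   0.3659  0.0054]
0.1821618348674002 31.165187135338783 [-0.5887  0.3494  5.4111] [-0.1153  0.3989  0.0138]
0.17881843953275664 31.16522155702114 [-2.0807 -0.0165  6.0214] [-0.1322  0.4009  0.0055]
0.1771908487554163 31.16520032286644 [-1.6537 -0.2467  5.7031] [-0.161   0.3939 -0.0161]
0.18225235649783147 31.16520546376705 [-1.5921 -0.6751  5.7701] [-0.1381  0.3791  0.0333]
0.18413143216852657 31.165216863155365 [-1.877   0.2809  6.0792] [-0.1785  0.4048  0.0151]
```

carry_out(
  claw=[4,4,4,4,0.5,0.5,0.5,0.5,0.5,0.5,0.5],
  delta_pos=[
    [0,0,0],
    [0,0,0],
    [0,0,-0.4],
    [0,0,-0.4],
    [0,0,0],
    [0,0,0],
    [0,0,0],
    [0,0,0],
    [0,0,0],
    [0,0,0],
    [0,0,0],
  ],
  angular=[
    [0,0,0],
    [0,0,0],
    [0,0,0],
    [0,0,0],
    [0,0,0],
    [0,0,0],
    [0,0,0],
    [0,0,0],
    [0,0,0],
    [0,0,0],
    [0,0,0],
  ],
  force=30,
)

```text
clock: 21.2
position: [0.5918, 0.0031, 0.0808]
ee_rot: [1.572, 2.72, 0.0]
force: [2.7, 0.6, -2.9]
width: 0.114
gripper_force: 29.9
```

Run:
```python
from m import *
plan(); s=arm.observe(); print(s['ft_torque'])
```

```text
t 21.2 pos [0.5918 0.0031 0.0808] yaw 29.96577012804048 z [ 0.0003  0.0001 -1.    ] q7 0.6679653001625863 w 0.11441317021824826 gf 29.890798330307007 F [ 2.688   0.6394 -2.8734]
[ 0.1476 -0.3156 -0.0001]
```

The higher grip measures 10.5 mm, so the wing is held properly now. I'll turn it clockwise.

carry_out(
  claw=[0.5,0.5,0.5,0.5,0.5,0.5,0.5,0.5,0.5,0.5,0.5,0.5,0.5],
  delta_pos=[
    [0,0,0],
    [0,0,0],
    [0,0,0],
    [0,0,0],
    [0,0,0],
    [0,0,0],
    [0,0,0],
    [0,0,0],
    [0,0,0],
    [0,0,0],
    [0,0,0],
    [0,0,0],
    [0,0,0],
  ],
  angular=[
    [0,0,0.14],
    [0,0,0.14],
    [0,0,0.14],
    [0,0,0.14],
    [0,0,0.14],
    [0,0,0.14],
    [0,0,0.14],
    [0,0,0.14],
    [0,0,0.14],
    [0,0,0.14],
    [0,0,0.14],
    [0,0,0.14],
    [0,0,0],
  ],
)

```text
clock: 22.5
position: [0.592, 0.003, 0.0809]
ee_rot: [3.074, 0.642, 0.001]
force: [2.8, 0.4, -2.6]
width: 0.115
gripper_force: 29.9
```

Run:
```python
from m import *
plan(); s=arm.observe(); print(s['ft_torque'])
```

```text
t 22.5 pos [0.592  0.003  0.0809] yaw -66.40746201862585 z [ 0.0005 -0.0007 -1.    ] q7 -0.6553869854656824 w 0.11461738491468496 gf 29.889217615127563 F [ 2.8165  0.4107 -2.6484]
[-0.0504 -0.5316  0.0129]
```

carry_out(
  claw=[0.5,0.5,0.5,0.5],
  delta_pos=[
    [0,0,0],
    [0,0,0],
    [0,0,0],
    [0,0,0],
  ],
  angular=[
    [0,0,0.1],
    [0,0,0.1],
    [0,0,0.1],
    [0,0,0],
  ],
)

```text
clock: 22.9
position: [0.592, 0.003, 0.0809]
ee_rot: [3.136, 0.182, 0.001]
force: [3.6, -0.0, -4.0]
width: 0.114
gripper_force: 29.9
```

```bash
cat > st.py <<'E'
from m import *
plan(); s=arm.observe(); print(s['ft_torque'],np.array(s['joints']))
S=arm.get_image('scene')
f=cv2.cvtColor(S['frame'],cv2.COLOR_RGB2HSV)[230:300,245:320]
m=(abs(f[...,0].astype(int)-29)<7)&(f[...,1]>150)&(f[...,2]>90); ys,xs=np.where(m)
if len(xs): c=np.array([xs.mean()+245,ys.mean()+230]); d=atz(ray(S,c),.078)-[.5925,.0038,0];print('dot',c,len(xs),d,np.degrees(np.arctan2(d[1],d[0])))
E
python3 st.py
```

```text
t 22.9 pos [0.592  0.003  0.0809] yaw -83.3545907492567 z [ 0.0006 -0.0005 -1.    ] q7 -0.8897696243047339 w 0.11401384231360583 gf 29.88911211490631 F [ 3.5852 -0.043  -4.0056]
[-0.0818 -0.669  -0.0163] [-0.6605  0.7173  0.876   1.8749 -0.7052  0.8922 -0.8898]
```

carry_out(
  claw=[0.5,0.5,0.5,0.5],
  delta_pos=[
    [0,0,0],
    [0,0,0],
    [0,0,0],
    [0,0,0],
  ],
  angular=[
    [0,0,0.1],
    [0,0,0.1],
    [0,0,0.1],
    [0,0,0],
  ],
)

```text
clock: 23.35
position: [0.592, 0.0029, 0.0809]
ee_rot: [3.128, -0.288, 0.001]
force: [5.2, -0.2, -4.1]
width: 0.12
gripper_force: 29.9
```

```bash
python3 st.py
```

```text
t 23.35 pos [0.592  0.0029 0.0809] yaw -100.51101928896813 z [ 0.0005 -0.0004 -1.    ] q7 -1.129430290057125 w 0.11953341457048985 gf 29.889376759529114 F [ 5.2267 -0.2499 -4.0991]
[-0.0845 -0.9892 -0.04  ] [-0.6992  0.7532  0.9536  1.8778 -0.7695  0.9294 -1.1294]
```

carry_out(
  claw=[0.5,0.5,0.5,0.5],
  delta_pos=[
    [0,0,0],
    [0,0,0],
    [0,0,0],
    [0,0,0],
  ],
  angular=[
    [0,0,0.1],
    [0,0,0.1],
    [0,0,0],
    [0,0,0],
  ],
)

```text
clock: 23.8
position: [0.592, 0.0029, 0.0809]
ee_rot: [3.085, -0.594, 0.001]
force: [4.8, -0.5, -6.0]
width: 0.115
gripper_force: 29.9
```

```bash
python3 st.py
```

```text
t 23.8 pos [0.592  0.0029 0.0809] yaw -111.80164069326658 z [ 0.0006 -0.0002 -1.    ] q7 -1.2889483736623792 w 0.11524445385205949 gf 29.88839417695999 F [ 4.8474 -0.4828 -6.0492]
[-0.2154 -1.0861 -0.0775] [-0.7221  0.7785  1.0028  1.8795 -0.8102  0.9562 -1.2889]
dot [276.7143 253.    ] 7 [-0.0144  0.0097  0.078 ] 145.969888806988
```

carry_out(
  claw=[0.5,0.5,0.5,0.5],
  delta_pos=[
    [0,0,0],
    [0,0,0],
    [0,0,0],
    [0,0,0],
  ],
  angular=[
    [0,0,0.1],
    [0,0,0.1],
    [0,0,0],
    [0,0,0],
  ],
)

```text
clock: 24.25
position: [0.5919, 0.0028, 0.0809]
ee_rot: [3.01, -0.899, 0.001]
force: [4.6, -1.4, -4.9]
width: 0.117
gripper_force: 29.9
```

```bash
python3 st.py
```

```text
t 24.25 pos [0.5919 0.0028 0.0809] yaw -123.26929667552893 z [ 0.0005 -0.0002 -1.    ] q7 -1.4526007400656469 w 0.11702509798913072 gf 29.88864004611969 F [ 4.5839 -1.4469 -4.9214]
[-0.1977 -1.0621 -0.0888] [-0.7432  0.8057  1.0515  1.8809 -0.8501  0.9852 -1.4526]
dot [277. 253.] 13 [-0.014   0.0101  0.078 ] 144.35394805771662
```

carry_out(
  claw=[0.5,0.5,0.5,0.5],
  delta_pos=[
    [0,0,0],
    [0,0,0],
    [0,0,0],
    [0,0,0],
  ],
  angular=[
    [0,0,0.1],
    [0,0,0.1],
    [0,0,0],
    [0,0,0],
  ],
)

```text
clock: 24.7
position: [0.5917, 0.003, 0.0809]
ee_rot: [2.906, -1.194, -0.0]
force: [4.1, -0.4, -3.4]
width: 0.122
gripper_force: 31.5
```

```bash
python3 st.py
```

```text
t 24.7 pos [0.5917 0.003  0.0809] yaw -134.67483599301755 z [-0. -0. -1.] q7 -1.6176139582608593 w 0.12157335326305235 gf 31.470758984796703 F [ 4.1389 -0.378  -3.4411]
[-0.215  -0.7488  0.6472] [-0.7625  0.8338  1.0985  1.8824 -0.8879  1.0161 -1.6176]
dot [277.8571 252.9286] 14 [-0.0132  0.0113  0.078 ] 139.48209803893639
```

Torque jumped to 0.65 N m, so the screw is seated at the stop. I'll back it off a quarter turn.

carry_out(
  claw=[0.5,0.5,0.5,0.5,0.5,0.5,0.5,0.5,0.5,0.5,0.5,0.5,0.5,0.5,0.5],
  delta_pos=[
    [0,0,0],
    [0,0,0],
    [0,0,0],
    [0,0,0],
    [0,0,0],
    [0,0,0],
    [0,0,0],
    [0,0,0],
    [0,0,0],
    [0,0,0],
    [0,0,0],
    [0,0,0],
    [0,0,0],
    [0,0,0],
    [0,0,0],
  ],
  angular=[
    [0,0,-0.135],
    [0,0,-0.135],
    [0,0,-0.135],
    [0,0,-0.135],
    [0,0,-0.135],
    [0,0,-0.135],
    [0,0,-0.135],
    [0,0,-0.135],
    [0,0,-0.135],
    [0,0,-0.135],
    [0,0,-0.135],
    [0,0,-0.135],
    [0,0,0],
    [0,0,0],
    [0,0,0],
  ],
)

```text
clock: 26.25
position: [0.5918, 0.0029, 0.0809]
ee_rot: [2.87, 1.277, 0.001]
force: [5.3, 0.6, -6.6]
width: 0.113
gripper_force: 29.9
```

Run:
```python
from m import *
import st
for n in('tube_red','tube_blue'):
    for r in arm.place_of(n,st.S): print(n,r['conf'],px(r['centre']),atz(ray(st.S,px(r['centre'])),.01))
cv2.imwrite('pics/end.png',cv2.resize(st.S['frame'][210:330,190:350],(800,600),interpolation=2)[:,:,::-1])
```

```text
t 26.25 pos [0.5918 0.0029 0.0809] yaw -42.040074637358956 z [ 0.0007  0.     -1.    ] q7 -0.3169772561445829 w 0.11302557450127199 gf 29.93814915418625 F [ 5.2622  0.553  -6.6025]
[-0.1418 -1.0716  0.0624] [-0.5525  0.6471  0.6842  1.8674 -0.5468  0.8224 -0.317 ]
tube_red 0.67 [311.808 265.392] [0.576  0.0927 0.01  ]
tube_blue 0.89 [350.976 249.408] [0.5883 0.1822 0.01  ]
tube_blue 0.85 [370.624 208.416] [0.5066 0.3205 0.01  ]
tube_blue 0.57 [246.272 312.288] [ 0.6008 -0.0736  0.01  ]
```

View pics/end.png

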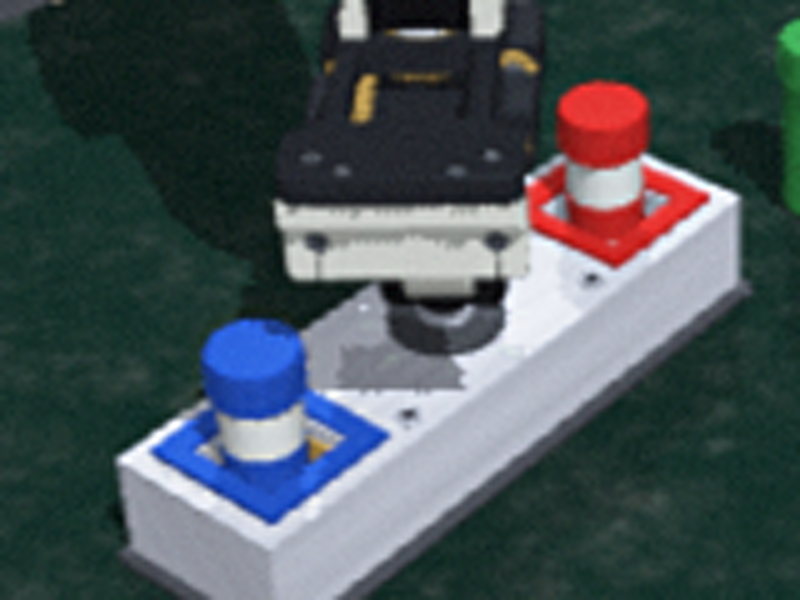

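Both tubes still stand in their wells, pushed slightly outward by the jaws, with the blue cap at (253,365) and the red cap at (602,122). The brass jaw shows at (318,448) and the wing is still gripped. I'll hand in.

```bash
python3 -c "from cell import arm; print(arm.sign_off())"
```

```text
the job is handed in; nothing more can be done
None
```

I handed in the job with both tubes down in their colour-matched wells and the thumbscrew seated, then backed off about a quarter turn and still gripped by its wing at about 30 N; the hand-in gave no verdict.

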